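# Put the board-thickness gauge away in its fitted case

### The job

Take the thickness gauge out of its wooden stand and lay it flat on the open bench with its display up; let go, then take it again and press it into the matching cutout of the blue case insert until it is fully home. Leave the jar, lead weight, brush and loupe where they are.

Things in the scene. Friction and masses are not known exactly. Their poses are not given: they have to be found in the camera images.
- gauge: Loose grey digital thickness gauge, 160 x 48 x 22 mm, 0.15 kg. Origin near its centre of mass seen from above, on the back face (z 0; display face z 22 mm), mid-width. +x along it to the steel anvil, +z out of the display. Grey body x -55 to 35, y -24 to 24 mm. Starts on its straight +y edge in the stand's groove, 48 mm tall, display to the stand's +y (left); stands so on the bench too, and tips over if pushed at the top.
- anvil (a point): Tip of the gauge's steel C frame: the outer end of the anvil arm, at x 105, y 0, z 11 mm in the gauge's frame; axes as the gauge's. The frame is thinner than the body (z 3 to 19 mm): back bar x 33 to 105, y 6 to 24 mm, anvil arm x 88 to 105, y -24 to 8 mm; a 10 mm round spindle, x 35 to 60, at y -11 mm.
- stand: Fixed plywood stand, 120 (x) x 64 (y) x 26 mm, origin at the centre of its underside. Open-ended groove along its x axis, 26 mm wide, floor 8 mm above the bench, between walls 14 mm thick and 26 mm high; the gauge stands in it with 30 mm showing above the walls.
- case: Fixed open black case, 220 (x) x 150 (y) x 33 mm, origin at the centre of its underside; rigid blue insert, top 30 mm above the bench, with a cutout of the gauge's outline seen display up. About 2 mm of room round the body, 4 mm round the frame, bevelled edges. Finger recesses as deep as the cutout on both sides of the grey body, 44 mm along x, centred on the seat, 32 mm outward from the gauge.
- seat (a point): Point on the cutout's grey floor, 12 mm above the bench and 18 mm below the insert's top, where the gauge's origin lies when home (4 mm then stands out). Axes as the case's; the gauge's axes must match them, anvil toward +x. Four sprung black nibs in the long sides grip the gauge: laid in, it stops about 8 mm short; a push of roughly 10 to 15 N takes it down, and friction keeps it there.
- paste_jar: Loose white jar with a red lid, 55 mm across, 80 mm tall; a bystander. Origin at the centre of its underside.
- lead_weight: Loose grey cloth-covered lead weight, 100 x 46 x 27 mm; a bystander. Origin at the centre of its underside.
- orange_brush: Loose flat brush with an orange handle, 199 x 32 x 12 mm; a bystander. Origin at the centre of its underside.
- loupe: Loose black stand loupe, 43 mm across, 38 mm tall; a bystander. Origin at the centre of its underside.

How it is judged:
On the way, in this order (a step that is already met when the one before it is completed fails the run):
1. the gauge is lifted out of the stand's groove (height (world z) of gauge above 0.055 m), for 0.1 s.
2. the gauge lies flat on the bench with its display up, let go (height (world z) of gauge below 0.006 m and angle between gauge's own z axis and vertical below 0.1 rad and contact force between the fingers and gauge below 0.1 N and linear speed of gauge below 0.02 m/s), for 0.2 s.
At the end, for the whole second after the job is handed in: The gauge rests in the cutout, display up: its origin within 6 mm of the seat point seen from above and less than 3 mm above the cutout's floor, level within 0.04 rad, its length along the case's within 0.08 rad, at rest and released (horizontal distance between gauge and seat below 0.006 m and z of gauge in the frame of seat below 0.003 m and angle between gauge's own z axis and vertical below 0.04 rad and angle between the x axis of gauge and the x axis of case, either way round below 0.08 rad and linear speed of gauge below 0.01 m/s); the robot touches nothing.
It fails at once if the paste jar is moved more than 30 mm (distance of paste_jar from where it was at the start of the episode above 0.03 m).
It fails at once if the lead weight is moved more than 30 mm (distance of lead_weight from where it was at the start of the episode above 0.03 m).
It fails at once if the brush is moved more than 30 mm (distance of orange_brush from where it was at the start of the episode above 0.03 m).
It fails at once if the loupe is moved more than 30 mm (distance of loupe from where it was at the start of the episode above 0.03 m).
It also fails if it takes over 58 s, if anything falls off the work surface, if the arm or the gripper's body presses on something with over 40 N, if the wrist force passes 120 N, or if a joint passes its speed limit or range.

### The arm

A 7-joint arm with a two-finger parallel gripper is mounted at the origin on the work surface; the furniture and walls round the work are solid. World frame = base frame: x ahead of the robot, y to its left, z up, the work surface at z = 0. Lengths are in m, angles in rad, forces in N, time in s.
With the tool pointing down it reaches from about 0.4 to 0.85 m from the base axis. Payload 4.5 kg.
Tool frame: the origin (TCP) lies midway between the tips of the shut fingers; the grasp point (between the pads) lies 19 mm behind it; x points along the fingers, y is the direction in which the jaws open and shut, and the axes are right-handed (so a half turn about x gives the same grasp; the last joint's range is limited). The gripper opens to 88 mm and grips with 3 to 60 N. Pads are 18 mm wide; open, the fingers measure 123 mm over their backs; the gripper's body (75 mm by 187 mm) begins 45 mm behind the grasp point.
Start: joints at [1.163, 0.689, -0.195, 1.565, 0.157, 0.902, -0.215], TCP at [0.267, -0.565, 0.239] pointing down, gripper open.
Joint ranges: [-3.01, 3.01], [-0.46, 2.08], [-1.47, 1.51], [0.13, 2.56], [-1, 4.14], [0.04, 2.09], [-2.66, 2.66]. Speed limits (rad/s): [2.57, 2.57, 3.14, 3.14, 3.14, 3.14, 3.14].

### API

Orientations are given as a unit quaternion [x, y, z, w].
In Python, from plant import r, vision gives the robot as it stands.
- The arm moves only by the tool carry_out, never from a script. Its argument "series" is a list of rows, each an object with "dp": the shift along the tool's x, y, z in units of 30 mm (1.0 is 30 mm), a list of three; "yaw": the turn about the tool's x in units of 6 degrees (1.0 is 6 degrees); "jaw": the opening, from 0 (shut) to 1 (fully open). A call has exactly 5 rows; each row is the pose to reach, as a shift and turn from the pose measured when the call began, along the tool's axes at that moment; what a row does not reach only later rows make up. A row lasts 1/8 s, in which the tool goes at most 62.5 mm and 10.7 degrees, less where a joint would pass 70% of its speed; a pose out of reach is approached as far as the arm can. A call with a gripper value outside its range is refused whole. The fingers move at their own pace and stop on an object; "force" is the grip in N (left out, the last holds). Time passes only in rows, so rows that repeat a pose let the fingers close, or fill a call up. It gives the time, the measured TCP pose, the force and the opening at its end, in the units of the state.
- r.get_state(): the state, without advancing time (a new reading comes with each control period).
- vision.snapshot(name): name is "scene" or "top" or "wrist"; returns (picture, depth): 480x640x3 uint8, red, green, blue; 480x640 float32, m along the optical axis (not along the pixel's ray), 0 where there is no reading.
- vision.get_calibration(name): a dict with "fx", "fy", "cx", "cy" (pixels), "dist_coeffs" ([k1, k2, p1, p2, k3] as OpenCV has them; the pictures are not rectified), "world_to_cam" (4x4, takes a point from world to camera coordinates). Camera axes: x right, y down, z forward; pixel columns grow to the right and rows downward; lengths in m; the calibration is good to about 2 mm. A picture is of the moment at which its call begins: read the wrist's pose just before it. get_calibration takes no time and is no camera call; for the wrist camera it gives the pose at the moment of the call.
- r.finish_job(): hands the job in, once; it reports no verdict.
The state is a dict: "clock": time; "q": joint angles; "qd": joint speeds; "joint_torque": joint torques, N m; "tool_pos": TCP position; "eef_rot": TCP orientation; "contact_force": force on the tool from outside, world axes, zero at the start; "moment": the same for the moment, N m; "opening": opening from 0.0 (shut) to 1.0 (fully open).
Only numpy, scipy, OpenCV 4.12 (cv2) and the standard library are available. Lean on these libraries where they do the work, as an engineer would, in place of code of your own. Each camera call takes 0.05 s, during which the arm holds its last target. There are 200 camera calls.

## Working session

There is one attempt and no reset: what is moved stays moved. The work goes in short steps, Python scripts to look and compute and a tool call to move; the robot and the scene stay as the last step left them, time stands still between calls to the robot, and variables do not carry over. Pictures are saved under pics/ and viewed, about 8 in all and at most 12, crops included, and the job is handed in when it is done.

Besides the shell and the picture viewer there is one more tool, called after ">>>" as name(argument=value, ...) on one line, values as JSON. carry_out: Moves the arm, as the interface text tells. Its arguments: {"type":"object","properties":{"series":{"type":"array"},"force":{"type":"number"}},"required":["series"]}

```bash
mkdir -p pics; ls; cat > h.py <<'E'
import numpy as np, cv2, sys
from plant import r, vision
from scipy.spatial.transform import Rotation as R
def snap(n):
    c=vision.get_calibration(n); im,d=vision.snapshot(n); return im,d,c
def ray(c,uv):
    K=np.array([[c['fx'],0,c['cx']],[0,c['fy'],c['cy']],[0,0,1]])
    p=cv2.undistortPoints(np.array(uv,float).reshape(-1,1,2),K,np.array(c['dist_coeffs'],float)).reshape(-1,2)
    T=np.linalg.inv(np.array(c['world_to_cam'])); d=np.c_[p,np.ones(len(p))]@T[:3,:3].T
    return T[:3,3],d
def onz(c,uv,z):
    o,d=ray(c,uv); return o+d*((z-o[2])/d[:,2:3])
def proj(c,P):
    T=np.array(c['world_to_cam']); K=np.array([[c['fx'],0,c['cx']],[0,c['fy'],c['cy']],[0,0,1]])
    return cv2.projectPoints(np.array(P,float).reshape(-1,1,3),cv2.Rodrigues(T[:3,:3])[0],T[:3,3],K,np.array(c['dist_coeffs'],float))[0].reshape(-1,2)
def save(n,im): cv2.imwrite('pics/'+n,im[:,:,::-1])
def st():
    s=r.get_state(); print({k:np.round(s[k],3).tolist() for k in ('clock','q','tool_pos','contact_force','opening')}); print(np.round(R.from_quat(s['eef_rot']).as_matrix(),3)); return s
def move(target,ydir=None):
    "target TCP world; ydir: world angle for tool y; prints dp, yaw"
    s=r.get_state(); M=R.from_quat(s['eef_rot']).as_matrix()
    print('dp',np.round(M.T@(np.array(target)-s['tool_pos'])/.03,2).tolist())
    if ydir is not None:
        y=M.T@np.array([np.cos(ydir),np.sin(ydir),0]); a=np.degrees(np.arctan2(y[2],y[1])); a=(a+90)%180-90
        print('yaw',round(a/6,2),'deg',round(a,1),'q7',round(s['q'][6],2))
E
python3 - <<'E'
from h import *
st()
for n in ('top','scene'):
    im,d,c=snap(n); save(n+'0.png',im); np.savez(n+'0.npz',im=im,d=d)
    print(n,np.round(np.linalg.inv(c['world_to_cam'])[:3],3).tolist())
E
```

```text
pics
{'clock': 0.0, 'q': [1.163, 0.69, -0.195, 1.566, 0.157, 0.902, -0.215], 'tool_pos': [0.267, -0.564, 0.238], 'contact_force': [0.452, -0.813, 1.329], 'opening': 0.998}
[[-0.001  0.428 -0.904]
 [ 0.002 -0.904 -0.428]
 [-1.    -0.002  0.   ]]
top [[0.014, -0.99, 0.139, 0.375], [-0.999, -0.019, -0.038, 0.08], [0.04, -0.139, -0.989, 0.967]]
scene [[-0.872, -0.32, 0.371, -0.081], [-0.49, 0.577, -0.653, 1.142], [-0.005, -0.751, -0.66, 1.147]]
```

View pics/top0.png

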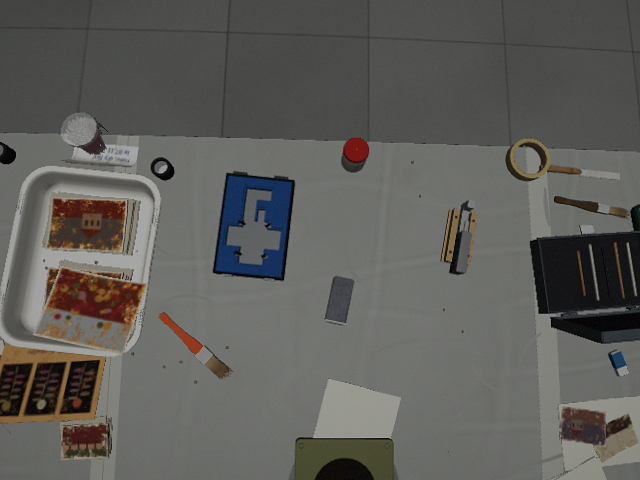

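View pics/scene0.png

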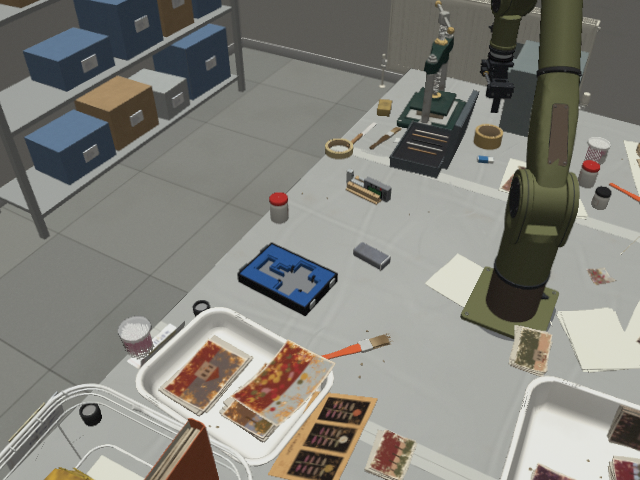

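Top view: case around (254,226), its frame side up (+x); stand with gauge at (459,238), body at the near end. Weight is at (340,300), jar (355,155), brush (195,345) and loupe (162,168). I'll measure these now.

```bash
cat > m.py <<'E'
from h import *
im=np.load('top0.npz')['im']; c=vision.get_calibration('top')
hsv=cv2.cvtColor(im,cv2.COLOR_RGB2HSV)
def big(mask,roi):
    m=np.zeros_like(mask); x0,y0,x1,y1=roi; m[y0:y1,x0:x1]=mask[y0:y1,x0:x1]
    cs=cv2.findContours(m,cv2.RETR_EXTERNAL,cv2.CHAIN_APPROX_NONE)[0]; return max(cs,key=cv2.contourArea)
def rect(ct,z):
    P=onz(c,ct.reshape(-1,2),z)[:,:2].astype(np.float32); return cv2.minAreaRect(P)
blue=cv2.inRange(hsv,(100,120,60),(125,255,255))
print('insert',rect(big(blue,(200,160,310,290)),.03))
wood=cv2.inRange(hsv,(10,60,80),(30,255,255))
m=cv2.morphologyEx(wood,cv2.MORPH_CLOSE,np.ones((25,25)))
print('stand',rect(big(m,(430,195,490,280)),.026))
red=cv2.inRange(hsv,(0,150,80),(6,255,255)); print('jar',rect(big(red,(330,130,380,180)),.08))
print('weight c',onz(c,[[340,300]],.027),'brush',onz(c,[[161,315],[230,375]],.01),'loupe',onz(c,[[162,168]],.03))
crop=np.hstack([cv2.resize(im[190:290,415:515],(400,400),interpolation=cv2.INTER_CUBIC),cv2.resize(im[165:290,200:310],(352,400),interpolation=cv2.INTER_CUBIC)]); save('crop.png',crop)
E
python3 m.py
```

```text
insert ((0.5463934540748596, 0.20222853124141693), (0.1397193819284439, 0.2098325937986374), 85.0906753540039)
stand ((0.5320056080818176, -0.24789218604564667), (0.06345275044441223, 0.12208826839923859), 79.18009185791016)
jar ((0.7048090100288391, -0.013086695224046707), (0.051000501960515976, 0.05093333497643471), 0.44997623562812805)
weight c [[0.38959718 0.01408904 0.027     ]] brush [[0.35192613 0.39486947 0.01      ]
 [0.22940117 0.24313653 0.01      ]] loupe [[0.66979467 0.40710164 0.03      ]]
```

View pics/crop.png

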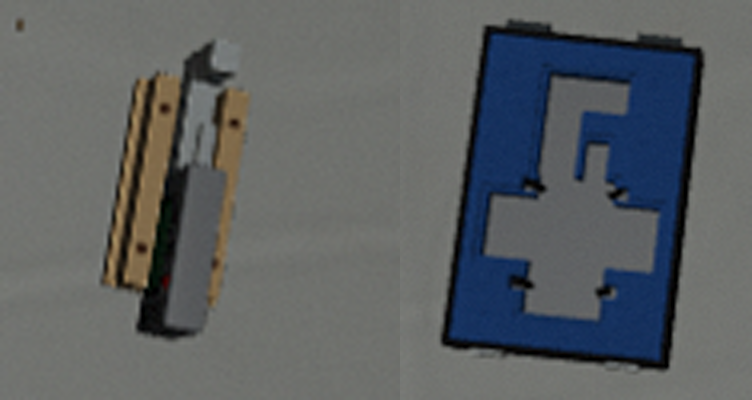

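Crops: gauge body's top face runs from crop (200,167) to (187,328) in the stand. The case cutout has its frame toward +x and bar on the left, as described.

```bash
python3 - <<'E'
from h import *
c=vision.get_calibration('top')
P=onz(c,[[415+u/4,190+v/4] for u,v in [(178,165),(225,168),(205,330),(168,325)]],.056); print(P.round(4).tolist())
f=P[:2].mean(0);b=P[2:].mean(0);a=np.arctan2(*(f-b)[1::-1]);print(np.degrees(a),np.linalg.norm(f-b)); g=b+(f-b)*55/90; print(g)
move([g[0],g[1],.2],a+np.pi/2)
E
```

```text
[[0.5383, -0.2384, 0.056], [0.5372, -0.264, 0.056], [0.4502, -0.2504, 0.056], [0.4526, -0.2306, 0.056]]
-7.058188445180977 0.0870231047534969
[ 0.50417855 -0.24703033  0.056     ]
dp [1.28, -6.18, -11.67]
yaw 5.4 deg 32.4 q7 -0.22
```

>>> carry_out(series=[{"dp":[0.3,-1,-1.9],"yaw":1.5,"jaw":1},{"dp":[0.6,-2,-3.8],"yaw":3,"jaw":1},{"dp":[0.9,-3,-5.7],"yaw":4.5,"jaw":1},{"dp":[1.1,-4,-7.6],"yaw":5.9,"jaw":1},{"dp":[1.2,-5,-9.5],"yaw":5.9,"jaw":1}])

```text
clock: 0.72
tool_pos: [0.4539, -0.3147, 0.2023]
eef_rot: [-0.704, 0.062, 0.705, 0.063]
contact_force: [0.1, -0.4, -0.0]
opening: 0.998
```

```bash
python3 - <<'E'
from h import *
st(); move([.504,-.248,.2],np.radians(80))
E
```

```text
{'clock': 0.725, 'q': [0.507, 0.642, 0.027, 1.831, -0.027, 0.672, -1.199], 'tool_pos': [0.454, -0.315, 0.202], 'contact_force': [0.114, -0.425, -0.017], 'opening': 0.998}
[[-0.002 -0.176 -0.984]
 [ 0.002 -0.984  0.176]
 [-1.    -0.001  0.002]]
dp [0.08, -2.48, -1.25]
yaw -0.03 deg -0.2 q7 -1.2
```

>>> carry_out(series=[{"dp":[0,-1.3,-0.6],"yaw":0,"jaw":1},{"dp":[0,-2.48,-1.25],"yaw":0,"jaw":1},{"dp":[0,-2.48,-1.25],"yaw":0,"jaw":1},{"dp":[0,-2.48,-1.25],"yaw":0,"jaw":1},{"dp":[0,-2.48,-1.25],"yaw":0,"jaw":1}])

```text
clock: 1.35
tool_pos: [0.5028, -0.2497, 0.2022]
eef_rot: [-0.703, 0.063, 0.705, 0.064]
contact_force: [0.3, -0.6, -0.1]
opening: 1.0
```

```bash
python3 - <<'E'
from h import *
st(); im,d,c=snap('wrist'); save('w1.png',im); np.savez('w1.npz',im=im,d=d,**{'T':c['world_to_cam']})
print(np.round(np.linalg.inv(c['world_to_cam'])[:3],3).tolist())
E
```

```text
{'clock': 1.35, 'q': [0.352, 0.653, 0.044, 1.804, -0.042, 0.688, -1.331], 'tool_pos': [0.503, -0.25, 0.202], 'contact_force': [0.255, -0.554, -0.071], 'opening': 1.0}
[[-0.003 -0.179 -0.984]
 [ 0.001 -0.984  0.179]
 [-1.    -0.     0.003]]
[[-0.179, -0.947, -0.268, 0.572], [-0.984, 0.172, 0.049, -0.263], [-0.0, 0.273, -0.962, 0.348]]
```

View pics/w1.png

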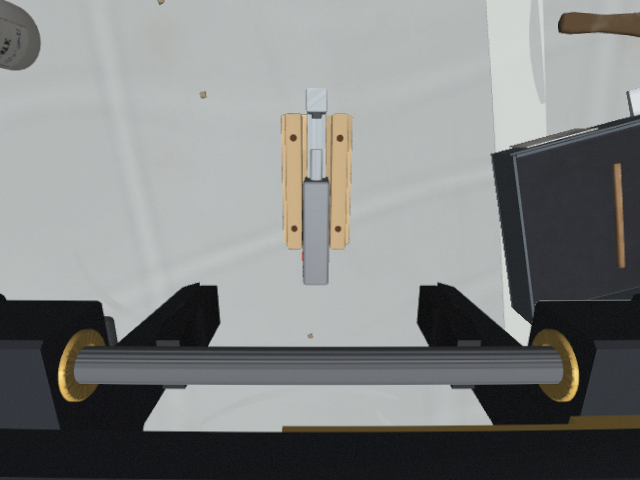

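Wrist view: gauge body's top face spans (303–328, 181–284), walls on both sides, nothing between the fingers and it.

```bash
python3 - <<'E'
from h import *
c=vision.get_calibration('wrist')
im=np.load('w1.npz')['im']; hsv=cv2.cvtColor(im,cv2.COLOR_RGB2HSV)
P=onz(c,[[303.5,181],[328.5,181],[304,284],[328.5,284]],.056);print(P.round(4).tolist())
f=P[:2].mean(0);b=P[2:].mean(0);a=np.arctan2(*(f-b)[1::-1]);print(np.degrees(a),np.linalg.norm(f-b)); g=b+(f-b)*55/90; print('g',g)
W=onz(c,[[281,114],[352,114],[286,249],[348,249]],.026);print('walls',W.round(4).tolist()); 
s=(W[0]+W[1]-W[2]-W[3]);print(np.degrees(np.arctan2(s[1],s[0])))
move([g[0],g[1],.033],a+np.pi/2)
E
```

```text
[[0.5428, -0.2452, 0.056], [0.5392, -0.2649, 0.056], [0.4557, -0.2288, 0.056], [0.4519, -0.2497, 0.056]]
-10.257405066563873 0.08865887111465173
g [ 0.50709125 -0.24887347  0.056     ]
walls [[0.5984, -0.2353, 0.026], [0.5876, -0.2942, 0.026], [0.4811, -0.2155, 0.026], [0.4708, -0.2722, 0.026]]
-10.150247805607084
dp [5.64, -0.05, -0.15]
yaw -0.01 deg -0.0 q7 -1.33
```

>>> carry_out(series=[{"dp":[1.5,-0.05,-0.15],"yaw":0,"jaw":1},{"dp":[3,-0.05,-0.15],"yaw":0,"jaw":1},{"dp":[4.5,-0.05,-0.15],"yaw":0,"jaw":1},{"dp":[5.6,-0.05,-0.15],"yaw":0,"jaw":1},{"dp":[5.6,-0.05,-0.15],"yaw":0,"jaw":0.6}])

```text
clock: 2.02
tool_pos: [0.505, -0.2489, 0.0323]
eef_rot: [-0.702, 0.063, 0.707, 0.065]
contact_force: [0.3, 0.8, 0.7]
opening: 0.908
```

>>> carry_out(series=[{"dp":[0,0,0],"yaw":0,"jaw":0.3},{"dp":[0,0,0],"yaw":0,"jaw":0.1},{"dp":[0,0,0],"yaw":0,"jaw":0},{"dp":[0,0,0],"yaw":0,"jaw":0},{"dp":[0,0,0],"yaw":0,"jaw":0}], force=25)

```text
clock: 2.65
tool_pos: [0.5052, -0.2489, 0.0326]
eef_rot: [-0.702, 0.063, 0.707, 0.065]
contact_force: [0.5, -1.0, -0.4]
opening: 0.342
```

>>> carry_out(series=[{"dp":[0,0,0],"yaw":0,"jaw":0},{"dp":[0,0,0],"yaw":0,"jaw":0},{"dp":[0,0,0],"yaw":0,"jaw":0},{"dp":[-0.3,0,0],"yaw":0,"jaw":0},{"dp":[-0.8,0,0],"yaw":0,"jaw":0}])

```text
clock: 3.28
tool_pos: [0.505, -0.2489, 0.057]
eef_rot: [-0.701, 0.063, 0.707, 0.065]
contact_force: [0.4, -0.0, -2.0]
opening: 0.249
```

>>> carry_out(series=[{"dp":[-0.5,0,0],"yaw":0,"jaw":0},{"dp":[-1,0,0],"yaw":0,"jaw":0},{"dp":[-1.5,0,0],"yaw":0,"jaw":0},{"dp":[-2,0,0],"yaw":0,"jaw":0},{"dp":[-2,0,0],"yaw":0,"jaw":0}])

```text
clock: 3.9
tool_pos: [0.5062, -0.2495, 0.1184]
eef_rot: [-0.702, 0.064, 0.706, 0.064]
contact_force: [-0.5, -0.4, -1.7]
opening: 0.244
```

```bash
python3 - <<'E'
from h import *
st(); move([.52,-.085,.0255])
E
```

```text
{'clock': 3.9, 'q': [0.357, 0.784, 0.033, 1.855, -0.047, 0.509, -1.331], 'tool_pos': [0.506, -0.25, 0.118], 'contact_force': [-0.501, -0.392, -1.666], 'opening': 0.244}
[[-0.005 -0.18  -0.984]
 [ 0.002 -0.984  0.18 ]
 [-1.    -0.001  0.006]]
dp [3.1, -5.48, 0.52]
```

>>> carry_out(series=[{"dp":[0,-1.4,0.2],"yaw":0,"jaw":0},{"dp":[0,-2.8,0.3],"yaw":0,"jaw":0},{"dp":[0,-4.2,0.5],"yaw":0,"jaw":0},{"dp":[0.5,-5.5,0.5],"yaw":0,"jaw":0},{"dp":[1.4,-5.5,0.5],"yaw":0,"jaw":0}])

```text
clock: 4.53
tool_pos: [0.5225, -0.0795, 0.0763]
eef_rot: [-0.703, 0.06, 0.706, 0.063]
contact_force: [-0.1, -0.2, -2.3]
opening: 0.248
```

```bash
python3 - <<'E'
from h import *
st(); move([.52,-.085,.0255])
E
```

```text
{'clock': 4.525, 'q': [0.036, 0.83, 0.05, 1.982, -0.126, 0.337, -1.556], 'tool_pos': [0.523, -0.08, 0.076], 'contact_force': [-0.056, -0.159, -2.262], 'opening': 0.248}
[[-0.003 -0.174 -0.985]
 [ 0.004 -0.985  0.174]
 [-1.    -0.004  0.004]]
dp [1.69, 0.2, 0.04]
```

>>> carry_out(series=[{"dp":[0.5,0,0],"yaw":0,"jaw":0},{"dp":[1.0,0,0],"yaw":0,"jaw":0},{"dp":[1.4,0,0],"yaw":0,"jaw":0},{"dp":[1.65,0,0],"yaw":0,"jaw":0},{"dp":[1.7,0,0],"yaw":0,"jaw":0}])

```text
clock: 5.15
tool_pos: [0.5222, -0.0796, 0.025]
eef_rot: [-0.703, 0.06, 0.706, 0.063]
contact_force: [0.1, 0.7, -2.5]
opening: 0.248
```

>>> carry_out(series=[{"dp":[0.03,0,0],"yaw":0,"jaw":0},{"dp":[0.05,0,0],"yaw":0,"jaw":0},{"dp":[0.05,0,0],"yaw":0,"jaw":0},{"dp":[0.05,0,0],"yaw":0,"jaw":0},{"dp":[0.05,0,0],"yaw":0,"jaw":0}])

```text
clock: 5.78
tool_pos: [0.5226, -0.0796, 0.0245]
eef_rot: [-0.703, 0.06, 0.705, 0.063]
contact_force: [-0.5, 0.4, 5.5]
opening: 0.249
```

>>> carry_out(series=[{"dp":[0,0,0],"yaw":0,"jaw":0.3},{"dp":[0,0,0],"yaw":0,"jaw":0.4},{"dp":[0,0,0],"yaw":0,"jaw":0.6},{"dp":[0,0,0],"yaw":0,"jaw":0.8},{"dp":[0,0,0],"yaw":0,"jaw":0.9}])

```text
clock: 6.4
tool_pos: [0.5225, -0.0796, 0.0244]
eef_rot: [-0.703, 0.06, 0.705, 0.063]
contact_force: [1.0, -0.0, 0.1]
opening: 0.717
```

>>> carry_out(series=[{"dp":[-0.5,0,0],"yaw":0,"jaw":0.9},{"dp":[-1.3,0,0],"yaw":0,"jaw":0.9},{"dp":[-2.5,0,0],"yaw":0,"jaw":0.5},{"dp":[-4,0,0],"yaw":0,"jaw":0.2},{"dp":[-4,0,0],"yaw":0,"jaw":0}])

```text
clock: 7.02
tool_pos: [0.5251, -0.0807, 0.1482]
eef_rot: [0.706, -0.061, -0.703, -0.063]
contact_force: [-0.3, 0.3, -0.1]
opening: 0.583
```

```bash
python3 - <<'E'
from h import *
st(); im,d,c=snap('wrist'); save('w2.png',im)
g=np.array([.524,-.0795,0]); print(proj(c,[[.524,-.0795,.048],[.524,-.0795,.022]]))
M=R.from_quat(r.get_state()['eef_rot']).as_matrix()
# push start: 50 mm to the gauge's left
move([*(g+M[:,1]*-.05)[:2],.03])
E
```

```text
{'clock': 7.025, 'q': [0.02, 0.704, 0.079, 1.946, -0.117, 0.491, -1.563], 'tool_pos': [0.525, -0.081, 0.148], 'contact_force': [-0.252, 0.34, -0.067], 'opening': 0.583}
[[ 0.005 -0.174 -0.985]
 [ 0.003 -0.985  0.175]
 [-1.    -0.004 -0.004]]
[[317.01146898 245.52176941]
 [317.24489079 236.33340029]]
dp [3.89, -1.68, 0.0]
```

View pics/w2.png

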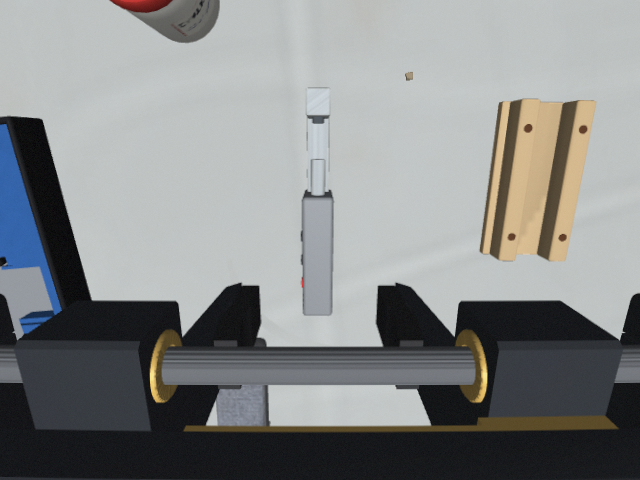

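Wrist view: gauge stands upright on the bench, body top (303–332, 195–314), clear room to its right before the stand. Next: go left, shut, lower, push the top.

>>> carry_out(series=[{"dp":[0,-0.9,0],"yaw":0,"jaw":0},{"dp":[0,-1.7,0],"yaw":0,"jaw":0},{"dp":[0.5,-1.7,0],"yaw":0,"jaw":0},{"dp":[1,-1.7,0],"yaw":0,"jaw":0},{"dp":[1.5,-1.7,0],"yaw":0,"jaw":0}])

```text
clock: 7.7
tool_pos: [0.5318, -0.0315, 0.0999]
eef_rot: [-0.704, 0.061, 0.705, 0.064]
contact_force: [-0.5, -0.3, -0.1]
opening: 0.002
```

>>> carry_out(series=[{"dp":[0.6,0,0],"yaw":0,"jaw":0},{"dp":[1.2,0,0],"yaw":0,"jaw":0},{"dp":[1.8,0,0],"yaw":0,"jaw":0},{"dp":[2.2,0,0],"yaw":0,"jaw":0},{"dp":[2.2,0,0],"yaw":0,"jaw":0}])

```text
clock: 8.32
tool_pos: [0.5311, -0.0315, 0.0329]
eef_rot: [-0.703, 0.062, 0.705, 0.064]
contact_force: [0.3, -0.6, 0.4]
opening: 0.002
```

>>> carry_out(series=[{"dp":[0,0.3,0],"yaw":0,"jaw":0},{"dp":[0,0.55,0],"yaw":0,"jaw":0},{"dp":[0,0.7,0],"yaw":0,"jaw":0},{"dp":[0,0.85,0],"yaw":0,"jaw":0},{"dp":[0,1.0,0],"yaw":0,"jaw":0}])

```text
clock: 8.95
tool_pos: [0.5259, -0.061, 0.033]
eef_rot: [-0.704, 0.061, 0.705, 0.064]
contact_force: [0.1, 1.3, -0.6]
opening: 0.003
```

>>> carry_out(series=[{"dp":[0,0.15,0],"yaw":0,"jaw":0},{"dp":[0,0.3,0],"yaw":0,"jaw":0},{"dp":[0,0.45,0],"yaw":0,"jaw":0},{"dp":[0,0.6,0],"yaw":0,"jaw":0},{"dp":[0,0.7,0],"yaw":0,"jaw":0}])

```text
clock: 9.57
tool_pos: [0.5221, -0.0822, 0.0329]
eef_rot: [-0.704, 0.062, 0.705, 0.064]
contact_force: [0.5, -0.0, -0.5]
opening: 0.003
```

>>> carry_out(series=[{"dp":[-0.7,-0.5,0],"yaw":0,"jaw":0},{"dp":[-2,-0.3,0],"yaw":0,"jaw":0},{"dp":[-3.5,0,0],"yaw":0,"jaw":0.5},{"dp":[-4.5,0.5,0],"yaw":0,"jaw":1},{"dp":[-4.5,0.5,0],"yaw":0,"jaw":1}])

```text
clock: 10.2
tool_pos: [0.5208, -0.099, 0.1699]
eef_rot: [0.705, -0.063, -0.703, -0.064]
contact_force: [-0.2, -0.1, -0.0]
opening: 0.322
```

```bash
python3 - <<'E'
from h import *
st(); im,d,c=snap('wrist'); save('w3.png',im); np.savez('w3.npz',im=im,d=d)
E
```

```text
{'clock': 10.2, 'q': [0.054, 0.668, 0.079, 1.931, -0.098, 0.544, -1.551], 'tool_pos': [0.521, -0.099, 0.17], 'contact_force': [-0.177, -0.057, -0.042], 'opening': 0.322}
[[ 0.003 -0.179 -0.984]
 [ 0.002 -0.984  0.179]
 [-1.    -0.002 -0.002]]
```

View pics/w3.png

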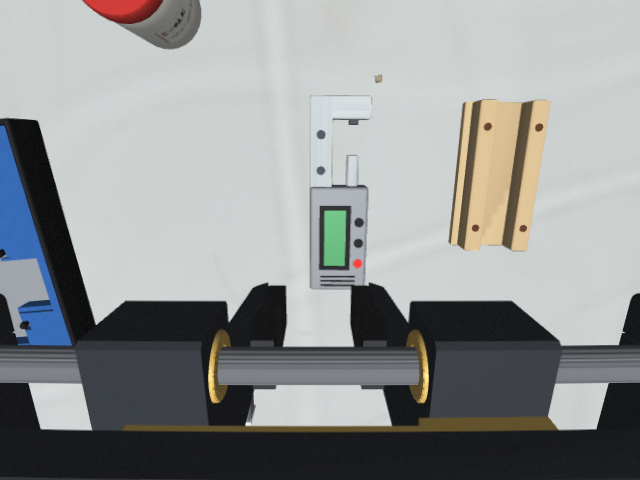

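Gauge lies flat, display up: body top (311,187)–(366,289), frame upward to row 96.

```bash
python3 - <<'E'
from h import *
c=vision.get_calibration('wrist')
P=onz(c,[[311,187],[368,186],[310,289],[365.5,289]],.022)
f=P[:2].mean(0);b=P[2:].mean(0);w=P[0]+P[2]-P[1]-P[3];a=np.arctan2(*(f-b)[1::-1]);print(np.degrees(a),np.degrees(np.arctan2(w[1],w[0]))-90,np.linalg.norm(f-b),np.linalg.norm(w)/2); g=b+(f-b)*55/90; print('g',g)
a=(a+np.arctan2(w[1],w[0])-np.pi/2)/2
move([g[0],g[1],.005],a+np.pi/2)
E
```

```text
-10.281601455912261 -9.688977484843306 0.08895867228974783 0.047125598171958945
g [ 0.51671174 -0.11439625  0.022     ]
dp [5.45, 0.58, 0.01]
yaw -0.04 deg -0.2 q7 -1.55
```

>>> carry_out(series=[{"dp":[0,0.6,0],"yaw":0,"jaw":1},{"dp":[1,0.6,0],"yaw":0,"jaw":1},{"dp":[2,0.6,0],"yaw":0,"jaw":1},{"dp":[3,0.6,0],"yaw":0,"jaw":1},{"dp":[3.5,0.6,0],"yaw":0,"jaw":1}])

```text
clock: 10.88
tool_pos: [0.515, -0.1155, 0.0609]
eef_rot: [-0.703, 0.062, 0.706, 0.064]
contact_force: [-0.3, 0.1, 0.0]
opening: 0.937
```

```bash
python3 - <<'E'
from h import *
st(); move([.5167,-.1144,.0055],np.radians(80))
E
```

```text
{'clock': 10.875, 'q': [0.112, 0.857, 0.038, 1.986, -0.106, 0.305, -1.511], 'tool_pos': [0.515, -0.116, 0.061], 'contact_force': [-0.315, 0.107, 0.041], 'opening': 0.937}
[[-0.005 -0.178 -0.984]
 [ 0.004 -0.984  0.178]
 [-1.    -0.003  0.005]]
dp [1.85, -0.04, -0.06]
yaw -0.04 deg -0.2 q7 -1.51
```

>>> carry_out(series=[{"dp":[0.7,-0.04,-0.06],"yaw":0,"jaw":1},{"dp":[1.4,-0.04,-0.06],"yaw":0,"jaw":1},{"dp":[1.85,-0.04,-0.06],"yaw":0,"jaw":1},{"dp":[1.85,-0.04,-0.06],"yaw":0,"jaw":0.6},{"dp":[1.85,-0.04,-0.06],"yaw":0,"jaw":0.4}], force=40)

```text
clock: 11.5
tool_pos: [0.5171, -0.1147, 0.0059]
eef_rot: [-0.703, 0.062, 0.706, 0.064]
contact_force: [-0.0, -0.8, -0.2]
opening: 0.801
```

>>> carry_out(series=[{"dp":[0,0,0],"yaw":0,"jaw":0.3},{"dp":[0,0,0],"yaw":0,"jaw":0.2},{"dp":[0,0,0],"yaw":0,"jaw":0.2},{"dp":[0,0,0],"yaw":0,"jaw":0.2},{"dp":[0,0,0],"yaw":0,"jaw":0.2}])

```text
clock: 12.12
tool_pos: [0.5174, -0.1148, 0.0064]
eef_rot: [-0.703, 0.062, 0.705, 0.064]
contact_force: [-0.1, -0.2, 6.3]
opening: 0.54
```

```bash
python3 - <<'E'
from h import *
move([.49,.06,.2],np.radians(85.1))
E
```

```text
dp [-6.43, -5.59, 1.96]
yaw -0.89 deg -5.4 q7 -1.51
```

>>> carry_out(series=[{"dp":[-1,0,0],"yaw":0,"jaw":0.2},{"dp":[-2.3,0,0],"yaw":0,"jaw":0.2},{"dp":[-3.7,-1,0.4],"yaw":0,"jaw":0.2},{"dp":[-4.7,-2.2,0.8],"yaw":-0.4,"jaw":0.2},{"dp":[-5.7,-3.5,1.4],"yaw":-0.9,"jaw":0.2}])

```text
clock: 12.75
tool_pos: [0.4952, -0.0036, 0.1787]
eef_rot: [-0.706, 0.029, 0.707, 0.031]
contact_force: [0.9, 0.3, -1.3]
opening: 0.537
```

```bash
python3 - <<'E'
from h import *
st();move([.49,.06,.2],np.radians(85.1))
E
```

```text
{'clock': 12.75, 'q': [-0.138, 0.621, 0.087, 2.019, -0.111, 0.508, -1.625], 'tool_pos': [0.495, -0.004, 0.179], 'contact_force': [0.907, 0.34, -1.282], 'opening': 0.537}
[[-0.002 -0.084 -0.996]
 [ 0.003 -0.996  0.084]
 [-1.    -0.003  0.003]]
dp [-0.7, -2.1, 0.35]
yaw 0.02 deg 0.1 q7 -1.63
```

>>> carry_out(series=[{"dp":[-0.4,-1,0.2],"yaw":0,"jaw":0.2},{"dp":[-0.7,-2.1,0.4],"yaw":0,"jaw":0.2},{"dp":[-0.7,-2.1,0.4],"yaw":0,"jaw":0.2},{"dp":[-0.7,-2.1,0.4],"yaw":0,"jaw":0.2},{"dp":[-0.7,-2.1,0.4],"yaw":0,"jaw":0.2}])

```text
clock: 13.38
tool_pos: [0.4883, 0.0586, 0.1996]
eef_rot: [-0.705, 0.03, 0.708, 0.031]
contact_force: [0.4, 0.2, -2.0]
opening: 0.541
```

```bash
python3 - <<'E'
from h import *
st(); im,d,c=snap('wrist'); save('w4.png',im); np.savez('w4.npz',im=im,d=d)
E
```

```text
{'clock': 13.375, 'q': [-0.285, 0.584, 0.115, 2.009, -0.125, 0.558, -1.738], 'tool_pos': [0.488, 0.059, 0.2], 'contact_force': [0.363, 0.193, -2.014], 'opening': 0.541}
[[-0.003 -0.086 -0.996]
 [ 0.002 -0.996  0.086]
 [-1.    -0.002  0.004]]
```

View pics/w4.png

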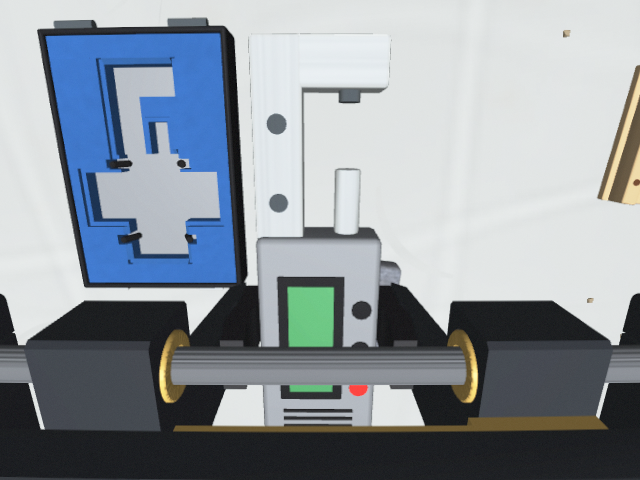

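Wrist view: held gauge at centre; case fully visible left, cutout body around (165,205), recesses columns 82–220, frame slot up to row 60. Measure from depth at the insert's top plane.

```bash
python3 - <<'E'
from h import *
z=np.load('w4.npz'); im,d=z['im'],z['d']; c=vision.get_calibration('wrist')
v,u=np.mgrid[15:300,30:250]; uv=np.c_[u.ravel(),v.ravel()]
o,dr=ray(c,uv); T=np.array(c['world_to_cam']); dd=d[v,u].ravel()
fw=T[2,:3]; P=o+dr*(dd/(dr@fw))[:,None]
Z=P[:,2].reshape(v.shape); 
print('Z percentiles',np.percentile(Z[(Z>0.005)&(Z<.05)],[5,25,50,75,95]).round(4), 'floor',np.median(Z[190:210,120:150]) )
hole=((Z<.0262)).astype(np.uint8)
hsv=cv2.cvtColor(im,cv2.COLOR_RGB2HSV)[15:300,30:250]
blue=cv2.inRange(hsv,(95,100,40),(130,255,255))
cs,h=cv2.findContours(blue,cv2.RETR_EXTERNAL,cv2.CHAIN_APPROX_NONE); ins=max(cs,key=cv2.contourArea)
Pi=onz(c,ins.reshape(-1,2)+[30,15],.03)[:,:2].astype(np.float32); rc=cv2.minAreaRect(Pi); print('insert',rc)
fill=np.zeros_like(blue); cv2.drawContours(fill,[ins],-1,1,-1); fill=cv2.erode(fill,np.ones((9,9)))
hole=hole*fill; cs,h=cv2.findContours(hole,cv2.RETR_EXTERNAL,cv2.CHAIN_APPROX_NONE); ct=max(cs,key=cv2.contourArea)
Q=onz(c,ct.reshape(-1,2)+[30,15],.03)[:,:2]
for src,name in ((Q,'hole'),):
    a=np.radians(min([rc[2],rc[2]-90,rc[2]-180],key=abs)); print('ang',np.degrees(a))
    e=np.array([[np.cos(a),np.sin(a)],[-np.sin(a),np.cos(a)]])
    L=(src-np.array(rc[0]))@e.T*1000
    # long-edge segments by histogram peaks
    for k,n in ((0,'x'),(1,'y')):
        hh,b=np.histogram(L[:,k],np.arange(-110,110,1.0)); i=np.argsort(-hh)[:16]; print(n,sorted((round(b[j]+.5,1),int(hh[j])) for j in i))
grey=((hsv[:,:,1]<60)&(hsv[:,:,2]>90)).astype(np.uint8)*fill
cs,_=cv2.findContours(grey,cv2.RETR_EXTERNAL,cv2.CHAIN_APPROX_NONE); ct=max(cs,key=cv2.contourArea)
L=(onz(c,ct.reshape(-1,2)+[30,15],.012)[:,:2]-np.array(rc[0]))@e.T*1000
for k,n in ((0,'x'),(1,'y')):
    hh,b=np.histogram(L[:,k],np.arange(-110,110,1.0)); i=np.argsort(-hh)[:16]; print('floor',n,sorted((round(b[j]+.5,1),int(hh[j])) for j in i))
E
```

```text
Z percentiles [0.0112 0.0132 0.0293 0.0303 0.0326] floor 0.011876971924873303
insert ((0.5476735234260559, 0.20135030150413513), (0.14129365980625153, 0.21059353649616241), 85.17442321777344)
ang -4.8255767822265625
x [(np.float64(-82.5), 32), (np.float64(-81.5), 31), (np.float64(-67.5), 12), (np.float64(-66.5), 23), (np.float64(-59.5), 23), (np.float64(-50.5), 46), (np.float64(-49.5), 33), (np.float64(-48.5), 17), (np.float64(-0.5), 35), (np.float64(0.5), 35), (np.float64(7.5), 18), (np.float64(41.5), 32), (np.float64(55.5), 35), (np.float64(56.5), 17), (np.float64(82.5), 45), (np.float64(83.5), 43)]
y [(np.float64(-62.5), 22), (np.float64(-61.5), 30), (np.float64(-31.5), 35), (np.float64(-30.5), 22), (np.float64(-29.5), 31), (np.float64(-28.5), 27), (np.float64(-27.5), 31), (np.float64(-22.5), 31), (np.float64(23.5), 29), (np.float64(24.5), 20), (np.float64(25.5), 23), (np.float64(26.5), 23), (np.float64(27.5), 29), (np.float64(28.5), 45), (np.float64(29.5), 60), (np.float64(58.5), 35)]
floor x [(np.float64(-82.5), 47), (np.float64(-63.5), 6), (np.float64(-62.5), 7), (np.float64(-61.5), 8), (np.float64(-46.5), 62), (np.float64(-5.5), 26), (np.float64(-4.5), 43), (np.float64(-0.5), 25), (np.float64(6.5), 24), (np.float64(7.5), 11), (np.float64(11.5), 21), (np.float64(13.5), 6), (np.float64(38.5), 13), (np.float64(60.5), 23), (np.float64(61.5), 16), (np.float64(83.5), 58)]
floor y [(np.float64(-54.5), 12), (np.float64(-53.5), 35), (np.float64(-29.5), 10), (np.float64(-22.5), 33), (np.float64(-20.5), 28), (np.float64(-19.5), 15), (np.float64(-13.5), 17), (np.float64(-12.5), 25), (np.float64(-3.5), 32), (np.float64(8.5), 39), (np.float64(9.5), 24), (np.float64(25.5), 34), (np.float64(26.5), 17), (np.float64(27.5), 87), (np.float64(28.5), 10), (np.float64(57.5), 42)]
```

```bash
cat > ov.py <<'E'
from h import *
z=np.load('w4.npz'); im=z['im']; c=vision.get_calibration('wrist')
a=np.radians(-4.8); C=np.array([.5477,.2014]); e=np.array([[np.cos(a),np.sin(a)],[-np.sin(a),np.cos(a)]])
s=np.array([-25.,0.])
def W(p,zz): return np.c_[(C+((np.array(p)+s)/1000)@e), np.full(len(p),zz)]
x0,y0=70,40; k=3
b=cv2.resize(im[y0:y0+240,x0:x0+180],None,fx=k,fy=k,interpolation=cv2.INTER_CUBIC)
o=[(-57,26),(-22,26),(-22,56),(22,56),(22,26),(37,26),(37,28),(109,28),(109,-28),(84,-28),(84,4),(37,4),(37,-26),(22,-26),(22,-56),(-22,-56),(-22,-26),(-57,-26)]
for zz,col in ((.012,(255,0,0)),(.03,(255,255,0))):
    q=((proj(c,W(o,zz))+.5-[x0,y0])*k).astype(np.int32); cv2.polylines(b,[q.reshape(-1,1,2)],True,col,1)
save('ov.png',b[:600])
print(proj(c,W([(0,0),(0,10)],.03)))
E
python3 ov.py
```

```text
[[150.96276235 197.10431168]
 [139.73974113 197.15834343]]
```

View pics/ov.png

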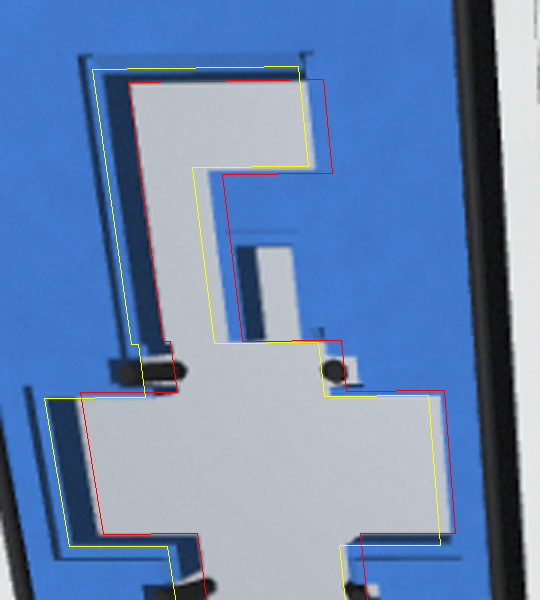

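Overlay: red floor outline fits the visible floor edges (left, far, near) to about 1 mm. So seat estimate holds. Check the held gauge's offset in the same picture, then go over the seat.

```bash
python3 - <<'E'
from h import *
c=vision.get_calibration('wrist'); s=r.get_state(); M=R.from_quat(s['eef_rot']).as_matrix()
B=s['tool_pos'][2]-.0064
def loc(p,z):
    q=(onz(c,p,B+z)-s['tool_pos'])@M; return (np.c_[-q[:,2],-q[:,1]]*1000).round(1).tolist()
print('body front (35,+-24):',loc([[259,238],[380,238]],.022)); print('frame end (105,24),(105,-24):',loc([[249,35],[390,38]],.019)); print('frame left near body',loc([[256,230]],.019))
a=np.radians(-4.8); C=np.array([.5477,.2014]); seat=C+np.array([-.025,0])@np.array([[np.cos(a),np.sin(a)],[-np.sin(a),np.cos(a)]]); print('seat',seat)
x=np.array([np.cos(a),np.sin(a)])
move([*(seat+.0*x),.06],a+np.pi/2)
E
```

```text
body front (35,+-24): [[34.9, 21.8], [35.0, -23.3]]
frame end (105,24),(105,-24): [[103.8, 22.6], [102.9, -24.1]]
frame left near body [[37.3, 23.3]]
seat [0.52278768 0.20349195]
dp [4.66, -4.9, -0.75]
yaw -0.02 deg -0.1 q7 -1.74
```

>>> carry_out(series=[{"dp":[0,-1.2,-0.2],"yaw":0,"jaw":0.2},{"dp":[0.5,-2.5,-0.4],"yaw":0,"jaw":0.2},{"dp":[1.5,-3.8,-0.7],"yaw":0,"jaw":0.2},{"dp":[2.8,-4.9,-0.75],"yaw":0,"jaw":0.2},{"dp":[4,-4.9,-0.75],"yaw":0,"jaw":0.2}])

```text
clock: 14.05
tool_pos: [0.5232, 0.207, 0.0781]
eef_rot: [-0.705, 0.027, 0.708, 0.031]
contact_force: [-0.6, -0.9, -1.4]
opening: 0.543
```

```bash
python3 - <<'E'
from h import *
st(); move([.5233,.2040,.045],np.radians(85.2))
im,d,c=snap('wrist'); save('w5.png',im)
E
```

```text
{'clock': 14.05, 'q': [-0.511, 0.852, 0.095, 1.883, -0.192, 0.416, -1.925], 'tool_pos': [0.523, 0.207, 0.078], 'contact_force': [-0.563, -0.876, -1.385], 'opening': 0.543}
[[-0.003 -0.082 -0.997]
 [ 0.005 -0.997  0.082]
 [-1.    -0.005  0.003]]
dp [1.1, 0.1, -0.01]
yaw 0.01 deg 0.1 q7 -1.92
```

View pics/w5.png

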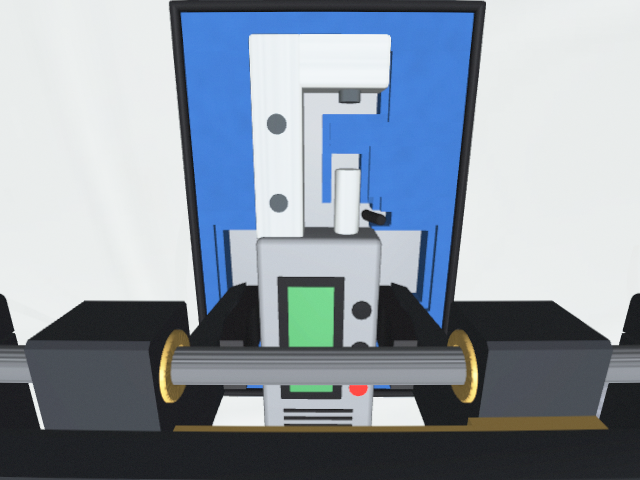

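Gauge hangs lined up over the cutout, about 3 mm too far left as computed. Correct and go down.

>>> carry_out(series=[{"dp":[0,0.1,-0.01],"yaw":0,"jaw":0.2},{"dp":[0.4,0.1,-0.01],"yaw":0,"jaw":0.2},{"dp":[0.8,0.1,-0.01],"yaw":0,"jaw":0.2},{"dp":[1.15,0.1,-0.01],"yaw":0,"jaw":0.2},{"dp":[1.15,0.1,-0.01],"yaw":0,"jaw":0.2}], force=60)

```text
clock: 14.72
tool_pos: [0.5195, 0.2005, 0.039]
eef_rot: [-0.702, 0.03, 0.711, 0.03]
contact_force: [0.8, 0.3, -1.7]
opening: 0.539
```

```bash
python3 - <<'E'
from h import *
st(); move([.5233,.2040,.027],np.radians(85.2))
E
```

```text
{'clock': 14.725, 'q': [-0.494, 0.918, 0.077, 1.898, -0.197, 0.344, -1.915], 'tool_pos': [0.519, 0.201, 0.039], 'contact_force': [0.781, 0.333, -1.704], 'opening': 0.539}
[[-0.011 -0.084 -0.996]
 [-0.    -0.996  0.084]
 [-1.     0.001  0.011]]
dp [0.4, -0.13, -0.12]
yaw -0.0 deg -0.0 q7 -1.91
```

>>> carry_out(series=[{"dp":[0,-0.12,-0.12],"yaw":0,"jaw":0.2},{"dp":[0,-0.12,-0.12],"yaw":0,"jaw":0.2},{"dp":[0,-0.12,-0.12],"yaw":0,"jaw":0.2},{"dp":[0,-0.12,-0.12],"yaw":0,"jaw":0.2},{"dp":[0,-0.12,-0.12],"yaw":0,"jaw":0.2}])

```text
clock: 15.35
tool_pos: [0.5234, 0.2038, 0.039]
eef_rot: [-0.702, 0.03, 0.71, 0.03]
contact_force: [0.5, 0.7, -1.8]
opening: 0.538
```

```bash
python3 - <<'E'
from h import *
st(); move([.5233,.2040,.027],np.radians(85.2))
E
```

```text
{'clock': 15.35, 'q': [-0.497, 0.921, 0.08, 1.884, -0.198, 0.355, -1.917], 'tool_pos': [0.523, 0.204, 0.039], 'contact_force': [0.495, 0.747, -1.809], 'opening': 0.538}
[[-0.011 -0.084 -0.996]
 [-0.    -0.996  0.084]
 [-1.     0.001  0.011]]
dp [0.4, -0.01, -0.0]
yaw -0.0 deg -0.0 q7 -1.92
```

>>> carry_out(series=[{"dp":[0.1,0,0],"yaw":0,"jaw":0.2},{"dp":[0.2,0,0],"yaw":0,"jaw":0.2},{"dp":[0.3,0,0],"yaw":0,"jaw":0.2},{"dp":[0.4,0,0],"yaw":0,"jaw":0.2},{"dp":[0.4,0,0],"yaw":0,"jaw":0.2}])

```text
clock: 15.98
tool_pos: [0.5235, 0.2035, 0.0269]
eef_rot: [-0.703, 0.03, 0.71, 0.03]
contact_force: [-0.5, -1.4, -1.0]
opening: 0.54
```

>>> carry_out(series=[{"dp":[0.07,0,0],"yaw":0,"jaw":0.2},{"dp":[0.13,0,0],"yaw":0,"jaw":0.2},{"dp":[0.18,0,0],"yaw":0,"jaw":0.2},{"dp":[0.23,0,0],"yaw":0,"jaw":0.2},{"dp":[0.26,0,0],"yaw":0,"jaw":0.2}])

```text
clock: 16.6
tool_pos: [0.5242, 0.2034, 0.0198]
eef_rot: [-0.703, 0.03, 0.71, 0.03]
contact_force: [-0.2, -0.7, 6.4]
opening: 0.54
```

>>> carry_out(series=[{"dp":[0.05,0,0],"yaw":0,"jaw":0.2},{"dp":[0.08,0,0],"yaw":0,"jaw":0.2},{"dp":[0.1,0,0],"yaw":0,"jaw":0.2},{"dp":[0.1,0,0],"yaw":0,"jaw":0.2},{"dp":[0.1,0,0],"yaw":0,"jaw":0.2}])

```text
clock: 17.23
tool_pos: [0.5242, 0.2034, 0.0184]
eef_rot: [-0.703, 0.03, 0.71, 0.03]
contact_force: [-2.9, -2.0, 15.6]
opening: 0.541
```

>>> carry_out(series=[{"dp":[0,0,0],"yaw":0,"jaw":0.6},{"dp":[0,0,0],"yaw":0,"jaw":0.65},{"dp":[0,0,0],"yaw":0,"jaw":0.7},{"dp":[0,0,0],"yaw":0,"jaw":0.7},{"dp":[-0.3,0,0],"yaw":0,"jaw":0.7}])

```text
clock: 17.85
tool_pos: [0.5238, 0.2032, 0.0271]
eef_rot: [-0.703, 0.03, 0.71, 0.03]
contact_force: [-0.0, 0.5, 0.4]
opening: 0.7
```

>>> carry_out(series=[{"dp":[-0.7,0,0],"yaw":0,"jaw":0.7},{"dp":[-1.5,0,0],"yaw":0,"jaw":0.7},{"dp":[-2,0,0],"yaw":0,"jaw":0.3},{"dp":[-2,0,0],"yaw":0,"jaw":0},{"dp":[-2,0,0],"yaw":0,"jaw":0}])

```text
clock: 18.48
tool_pos: [0.5239, 0.2032, 0.0866]
eef_rot: [-0.702, 0.03, 0.71, 0.03]
contact_force: [0.1, 0.4, -0.5]
opening: 0.381
```

```bash
cat > chk.py <<'E'
from h import *
st(); im,d,c=snap('wrist'); save(sys.argv[1],im)
# depth plane of gauge in view
v,u=np.mgrid[0:300,180:460]; o,dr=ray(c,np.c_[u.ravel(),v.ravel()]); T=np.array(c['world_to_cam'])
P=o+dr*(d[v,u].ravel()/(dr@T[2,:3]))[:,None]
a=np.radians(-4.8); s=np.array([.5228,.2035]); e=np.array([[np.cos(a),np.sin(a)],[-np.sin(a),np.cos(a)]])
L=(P[:,:2]-s)@e.T
for n,(x0,x1,y0,y1) in {'body front':(.015,.032,-.02,.02),'body mid':(-.02,.01,-.02,.02),'bar':(.05,.1,.01,.02),'bar far':(.088,.1,.01,.02),'insert':(.0,.08,-.07,-.06),'anvil':(.09,.1,-.02,0)}.items():
    k=(L[:,0]>x0)&(L[:,0]<x1)&(L[:,1]>y0)&(L[:,1]<y1); print(n,k.sum(),np.round(np.median(P[k,2])*1000,2) if k.any() else '')
E
python3 chk.py w6.png
```

```text
{'clock': 18.475, 'q': [-0.51, 0.84, 0.104, 1.873, -0.189, 0.449, -1.924], 'tool_pos': [0.524, 0.203, 0.087], 'contact_force': [0.126, 0.43, -0.476], 'opening': 0.381}
[[-0.011 -0.085 -0.996]
 [-0.001 -0.996  0.085]
 [-1.     0.002  0.011]]
body front 2090 34.01
body mid 3308 34.45
bar 1833 30.89
bar far 475 30.79
insert 2553 29.78
anvil 796 30.86
```

View pics/w6.png

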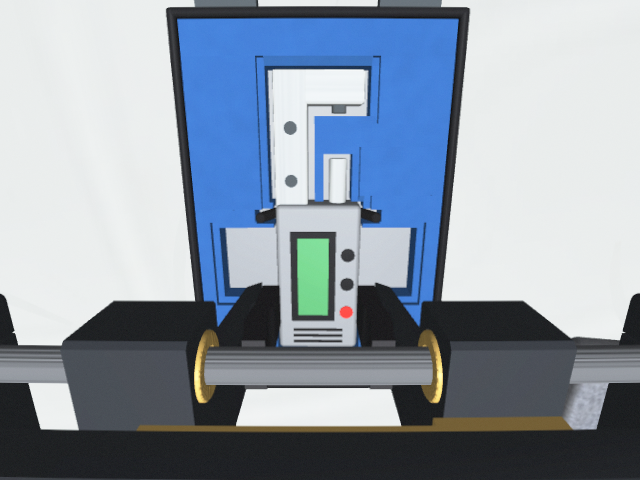

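Gauge is seated: top 34.0–34.4 mm, frame 30.9 mm (home: 34 and 31), frame and body inside the outline. I'll add one confirming press on the rear half with shut fingers.

>>> carry_out(series=[{"dp":[0,0,0.5],"yaw":0,"jaw":0},{"dp":[0.5,0,0.5],"yaw":0,"jaw":0},{"dp":[1,0,0.5],"yaw":0,"jaw":0},{"dp":[1.4,0,0.5],"yaw":0,"jaw":0},{"dp":[1.55,0,0.5],"yaw":0,"jaw":0}], force=20)

```text
clock: 19.15
tool_pos: [0.508, 0.204, 0.0386]
eef_rot: [-0.702, 0.031, 0.711, 0.029]
contact_force: [0.5, -0.8, 0.3]
opening: 0.009
```

>>> carry_out(series=[{"dp":[0.1,0,0],"yaw":0,"jaw":0},{"dp":[0.2,0,0],"yaw":0,"jaw":0},{"dp":[0.25,0,0],"yaw":0,"jaw":0},{"dp":[0.28,0,0],"yaw":0,"jaw":0},{"dp":[0.28,0,0],"yaw":0,"jaw":0}])

```text
clock: 19.77
tool_pos: [0.5081, 0.2038, 0.0343]
eef_rot: [-0.702, 0.031, 0.711, 0.03]
contact_force: [-6.5, -1.4, 35.4]
opening: 0.01
```

>>> carry_out(series=[{"dp":[-0.5,0,0],"yaw":0,"jaw":0},{"dp":[-1.5,0,0],"yaw":0,"jaw":0},{"dp":[-3,0,0],"yaw":0,"jaw":0},{"dp":[-3.5,0,0],"yaw":0,"jaw":0},{"dp":[-3.5,0,0],"yaw":0,"jaw":0}])

```text
clock: 20.4
tool_pos: [0.5099, 0.2041, 0.1401]
eef_rot: [-0.703, 0.03, 0.71, 0.03]
contact_force: [-1.3, 0.5, -0.4]
opening: 0.005
```

```bash
python3 chk.py w7.png; python3 - <<'E'
from h import *
im,d,c=snap('top'); a0=np.load('top0.npz')['im']
hsv=lambda i:cv2.cvtColor(i,cv2.COLOR_RGB2HSV)
for n,(lo,hi,roi) in {'jar':((0,150,80),(6,255,255),(330,130,380,180)),'brush':((3,150,80),(15,255,255),(150,305,240,385))}.items():
    x0,y0,x1,y1=roi
    for i in (a0,im): m=cv2.moments(cv2.inRange(hsv(i[y0:y1,x0:x1]),lo,hi)); print(n,round(m['m10']/max(m['m00'],1),1),round(m['m01']/max(m['m00'],1),1))
for n,(x0,y0,x1,y1) in {'weight':(318,270,362,332),'loupe':(145,150,180,185)}.items(): print(n,'mean diff',np.abs(a0[y0:y1,x0:x1].astype(int)-im[y0:y1,x0:x1]).mean().round(2))
E
```

```text
{'clock': 20.4, 'q': [-0.539, 0.742, 0.13, 1.887, -0.182, 0.533, -1.941], 'tool_pos': [0.51, 0.204, 0.14], 'contact_force': [-1.296, 0.475, -0.377], 'opening': 0.005}
[[-0.01  -0.086 -0.996]
 [ 0.    -0.996  0.086]
 [-1.     0.     0.01 ]]
body front 1416 34.0
body mid 3249 34.79
bar 1185 30.87
bar far 314 30.85
insert 1728 29.77
anvil 506 30.88
jar 26.0 19.2
jar 25.9 19.4
brush 31.8 29.1
brush 0.0 0.0
weight mean diff 30.55
loupe mean diff 47.02
```

View pics/w7.png

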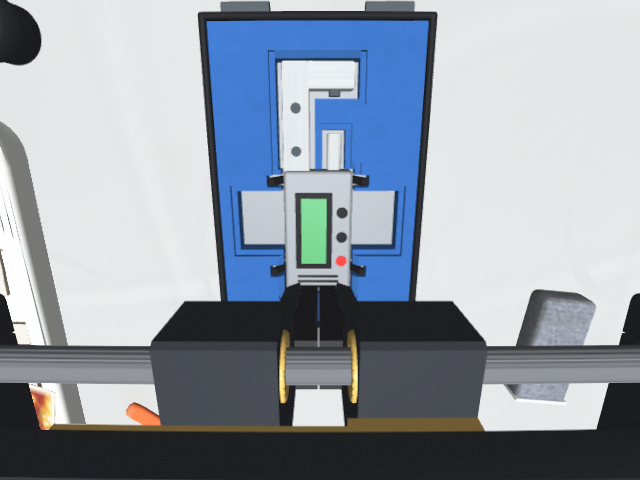

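```bash
python3 - <<'E'
from h import *
c=vision.get_calibration('wrist')
print('start loupe, weight, brush tip predicted px:',proj(c,[[.6698,.4071,.03],[.3896,.0141,.027],[.3519,.3949,.01]]).round(0).tolist())
P=onz(c,[[285,171],[352,171],[285,270],[352,270]],.034)[:,:2]
a=np.radians(-4.8); e=np.array([[np.cos(a),np.sin(a)],[-np.sin(a),np.cos(a)]]); print('gauge body corners rel seat mm (expect x 35, y +-24)',((P-[.5228,.2035])@e.T*1000).round(1).tolist())
print(r.finish_job())
E
```

```text
start loupe, weight, brush tip predicted px: [[-24.0, 21.0], [558.0, 356.0], [126.0, 412.0]]
gauge body corners rel seat mm (expect x 35, y +-24) [[34.6, 20.9], [34.5, -24.7], [-37.1, 22.9], [-37.3, -26.4]]
the job is handed in; nothing more can be done
None
```

The gauge is out of the stand and pressed fully home in the case cutout, display up, and the job is handed in at about 20 s of the 58 s limit; no verdict was reported.

**How it was done:** I lifted the gauge from the groove and stood it on the bench. I let go and tipped it with a push near the top so it lay on its back. I then gripped it across the body, pushed it into the cutout and released it. A last press of about 35 N with shut fingers met a firm stop.

**Last checks on the gauge:**
- **Height:** the front of the body stands at 34.0 mm and the frame at 30.9 mm, against 34 and 31 mm when home.
- **Position:** the corners picked off the last picture put it about 0.5 mm from the seat lengthways and about 2 mm to the right. These picks are rough, since the body measured 2 mm too narrow.
- **Reading that disagreed:** the middle of the body read 34.4 to 34.8 mm. The shut fingertips may be mixed into that area. The press on the rear half stopped at 34.3 mm.

**Bystanders:** the jar is unmoved in the top camera. My top-camera comparison for the brush, weight and loupe failed: no orange showed and the picture differed. I think the arm was in the way. The weight, the brush tip and the part of the loupe in view appear in the last wrist picture about where predicted from their starting positions.

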